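# Park the pickling basket and stirring rod on the drip station

### The job

Clear up after pickling silver: take the red-handled copper stirring rod out of the slanted rack and stand it upright, foot fully home, in the bore of the drip station's blue block, and hang the white basket by its copper bail on the station's green hook so that it hangs freely, let go and still. Do not tip the basket over (there are finished pieces in it), and leave the other tools and things on the bench where they are.

Things in the scene. Friction and masses are not known exactly. Their poses are not given: they have to be found in the camera images.
- station: Drip station, fixed, placed and turned anew each time. Steel tray, x -85..75, y -65..105 mm, lip 14 mm; origin on the bench, z up. Post of radius 7 mm at x 55, y 0, 266 mm tall. From it a green hook (bar radius 4 mm) runs along -x: valley at x -20 (bar centre z 200 mm), upturned tip at x -55, its top at z 229 mm. Blue block 50 x 50 mm, top at z 50 mm, at x -20, y +75, with an upright bore.
- hook_seat (a point): On the station at (-20, 0, 207) mm: where the centre of the basket's bail wire lies when it rests in the hook's valley. Axes are the station's: the hook runs along x, its open end at -x (robot's side); the bail crosses it along y.
- bore_mouth (a point): On the station: centre of the mouth of the bore in the blue block, on its top face; the bore is 13 mm wide, 38 mm deep, with a 2 mm chamfer; z up.
- basket: White plastic basket, 0.12 kg: foot radius 30, rim radius 38, height 45 mm; origin under its centre, z up. Rigid copper bail (wire radius 3 mm) in its y-z plane: legs at y +-36 mm up to z 102, sloping in to a peak, wire centre z 122 at y 0 (119 at y +-20). The window under it is free from z 45 to 116 mm. On the peak a yellow finger tab.
- bail_top (a point): On the basket: centre of the bail's wire at its peak, (0, 0, 122) mm in the basket's frame.
- tab (a point): On the basket: centre of the yellow finger tab, (0, 0, 141) mm in the basket's frame. The tab is 24 mm along the basket's x, 10 mm thick along its y, from z 124 to 158 mm: pinch it across y.
- rack: Wooden tool rack, fixed, placed and turned anew each time: block 150 mm long along its y, about 80 mm high, origin on the bench. Three bores at y -50, 0, +50 mm (12 mm wide, 38 mm deep) lean about 27 degrees from vertical towards its -x. One holds the rod, the others the scriber and the burnisher, in any order. Rack and basket swap sides at random.
- rod: Copper stirring rod with a red grip, 150 mm long, about 60 g, standing in one of the rack's slanted bores: shaft of diameter 10 mm with a chamfered foot, red grip of diameter 16 mm over the last 48 mm (z = 102 to 150 mm). Origin at the centre of its foot, z along the rod towards the grip. 38 mm of it is in the bore, with a little play.
- rod_foot (a point): Centre of the rod's foot (the rod's origin).
- scriber: Bystander: steel scriber with a brown wooden grip of diameter 14 mm, 125 mm long, in the rack; origin at its foot, z along it.
- burnisher: Bystander: steel burnisher with a black grip of diameter 14 mm, 130 mm long, in the rack; origin at its foot, z along it.
- mandrel: Bystander: upright tapered steel ring mandrel beside the station (-y side), 225 mm tall, foot radius 30 mm, shaft radius 13 mm narrowing to 6 mm; origin under its foot.
- thimble: Bystander: small brass thimble, mouth down, radius 12 mm, 22 mm high, close to the basket; origin under it.
- hammer: Bystander: hammer 200 mm long lying on the bench between robot and station; origin under it.
- brick: Bystander: pale soldering brick 90 x 60 x 35 mm, behind the right-hand place; origin under it.
- jar: Bystander: jar with a blue cap, radius 26 mm, 70 mm high, behind the left-hand place; origin under it.
There are look-alikes about, which are no part of the job. Leave any purple look-alike of the basket alone.

How it is judged:
At the end, for the whole second after the job is handed in: Basket hangs at rest on the hook, carried by it: bail top within 30 mm of the hook seat, basket within 0.25 rad of level. Rod stands at rest in the blue block's bore: foot 33 mm or more below the mouth, within 6 mm of its axis, rod within 0.12 rad of upright (distance between bail_top and hook_seat below 0.03 m and angle between basket's own z axis and vertical below 0.25 rad and contact force between basket and station above 0.3 N and linear speed of basket below 0.05 m/s and angular speed of basket below 0.6 rad/s and horizontal distance between rod_foot and bore_mouth below 0.006 m and z of rod_foot in the frame of bore_mouth below -0.033 m and angle between rod's own z axis and vertical below 0.12 rad and linear speed of rod below 0.02 m/s); the robot touches nothing.
It fails at once if the basket is tipped by more than 0.8 rad (angle between basket's own z axis and vertical above 0.8 rad).
It fails at once if a bystander (scriber, burnisher, mandrel, thimble, hammer, brick or jar) is moved by more than 25 mm (distance of any of scriber, burnisher, mandrel, thimble, hammer, brick, jar from where it was at the start of the episode above 0.025 m).
It also fails if it takes over 69 s, if anything falls off the work surface, if the arm or the gripper's body presses on something with over 40 N, if the wrist force passes 120 N, or if a joint passes its speed limit or range.

### The arm

A 6-joint arm with a two-finger parallel gripper is mounted at the origin on the work surface. World frame = base frame: x ahead of the robot, y to its left, z up, the work surface at z = 0. Lengths are in m, angles in rad, forces in N, time in s.
With the tool pointing down it reaches from about 0.3 to 0.775 m from the base axis. Payload 14.6 kg.
Tool frame: the origin (TCP) lies between the finger pads; the fingertips stand 22 mm ahead of it and the grasp point (between the pads) lies 3 mm ahead of it; z points along the fingers, y is the line along which they close (so a half turn about z gives the same grasp; the last joint's range is limited). The gripper opens to 85 mm and grips with 20 to 120 N. Pads are 22 mm wide; open, the fingers measure 114 mm over their backs; the gripper's body (76 mm by 85 mm) begins 54 mm behind the grasp point. The pads swing forward as they close: fully open they stand 13 mm farther back than shut.
Start: joints at [-1.229, 0.3, 1.521, -0, 1.321, -0.067], TCP at [0.219, -0.505, 0.253] pointing down, gripper open.
Joint ranges: [-3.03, 3.03], [-0.79, 2.21], [0.23, 2.52], [-1.04, 4.18], [0, 3.07], [-2.55, 2.55]. Speed limits (rad/s): [2.22, 2.22, 2.57, 3.14, 3.14, 3.14].

### API

Orientations are given as a unit quaternion [x, y, z, w].
In Python, from station import sensors, imaging, ticket gives the robot as it stands. The module is installed in compiled form; this text tells all that it offers.
- The arm moves only by the tool servo_tool, never from a script. Its argument "increments" is one flat list of numbers, 5 for each row, row after row: the opening, from -1 (shut) to 1 (fully open), then the shift along the tool's x, y, z in cm, then the turn about the tool's z in units of 6 degrees (1.0 is 6 degrees). A call has 1 to 20 rows; each row is the pose to reach, as a shift and turn from the pose commanded when the call began, along the tool's axes at that moment; what a row does not reach only later rows make up. A row lasts 1/10 s, in which the tool goes at most 50 mm and 8.59 degrees, less where a joint would pass 70% of its speed; a pose out of reach is approached as far as the arm can. A call with a gripper value outside its range is refused whole. The fingers move at their own pace and stop on an object; the grip force is fixed at half the most. Time passes only in rows, so rows that repeat a pose let the fingers close. It gives the time, the measured TCP pose, the force, the opening and the grip force at its end, in the units of the state.
- sensors.get_state(): the state, without advancing time (a new reading comes with each control period).
- imaging.capture(name): name is "side" or "top"; returns a dict with "pixels" (400x640x3 uint8, blue, green, red), "depth" (400x640 float32, m along the optical axis (not along the pixel's ray), 0 where there is no reading), "fx", "fy", "cx", "cy" (pixels), "dist_coeffs" ([k1, k2, p1, p2, k3] as OpenCV has them; the pictures are not rectified), "R" (3x3) and "t" (3): a world point X has camera coordinates R X + t. Camera axes: x right, y down, z forward; pixel columns grow to the right and rows downward; lengths in m; the calibration is good to about 2 mm. A picture is of the moment at which its call begins.
- ticket.hand_in(): hands the job in; it is judged then, once.
The state is a dict: "clock": time; "joint_positions": joint angles; "qd": joint speeds; "tau": joint torques, N m; "position": TCP position; "tool_rot": TCP orientation; "wrist_force": force on the tool from outside, world axes, zero at the start; "ft_torque": the same for the moment, N m; "gripper_width": finger opening in m; "finger_force": force on a finger pad.
Only numpy, scipy, OpenCV 4.12 (cv2) and the standard library are available. Lean on these libraries where they do the work, as an engineer would, in place of code of your own. Each camera call takes 0.05 s, during which the arm holds its last target. There are 200 camera calls.

## Working session

There is one attempt and no reset: what is moved stays moved. The work goes in short steps, Python scripts to look and compute and a tool call to move; the robot and the scene stay as the last step left them, time stands still between calls to the robot, and variables do not carry over. Pictures are saved under pics/ and viewed, at most 14 in all, crops included, and the job is handed in when it is done.

Besides the shell and the picture viewer there is one more tool, called after "Call:" in YAML: its name, and indented under it one key for each argument. servo_tool: Moves the arm, as the interface text tells. Its arguments: {"type":"object","properties":{"increments":{"type":"array"}},"required":["increments"]}

```bash
mkdir -p pics
cat > h.py <<'E'
import numpy as np, cv2
from station import sensors, imaging, ticket
def cap(n):
    c=imaging.capture(n); c['K']=np.array([[c['fx'],0,c['cx']],[0,c['fy'],c['cy']],[0,0,1.]]); c['R']=np.array(c['R']);c['t']=np.array(c['t']);c['d']=np.array(c['dist_coeffs'],float); return c
def ray(c,uv):
    p=cv2.undistortPoints(np.array(uv,float).reshape(-1,1,2),c['K'],c['d']).reshape(-1,2)
    d=np.c_[p,np.ones(len(p))]@c['R']
    return -c['R'].T@c['t'], d
def plane(c,uv,z):
    o,d=ray(c,uv); return o+d*((z-o[2])/d[:,2])[:,None]
def pts(c,uv):
    uv=np.array(uv).reshape(-1,2); o,d=ray(c,uv); z=c['depth'][uv[:,1].astype(int),uv[:,0].astype(int)]
    return (o+d*z[:,None])[z>0]
def mask(c,lo,hi):
    return cv2.inRange(cv2.cvtColor(c['pixels'],cv2.COLOR_BGR2HSV),lo,hi)
E
python3 - <<'E'
from h import *
for n in('side','top'):
    c=cap(n); cv2.imwrite(f'pics/{n}0.png',c['pixels']); np.savez(f'{n}0.npz',**c); print(n,-c['R'].T@c['t'],c['R'].round(2).tolist(),c['fx'],c['d'])
s=sensors.get_state();print(s['tool_rot'],s['wrist_force'],s['clock'])
E
```

```text
side [0.29577298 0.6322977  0.93799879] [[-0.92, -0.4, 0.01], [-0.31, 0.7, -0.64], [0.25, -0.59, -0.77]] 421.42530682374644 [0.0195606 0.        0.        0.        0.       ]
top [0.4330579  0.01758057 1.20994561] [[0.02, -1.0, -0.02], [-0.99, -0.02, -0.12], [0.12, 0.02, -0.99]] 382.44340607946015 [-0.09014958  0.          0.          0.          0.        ]
[ 9.79180162e-01  2.02992365e-01 -7.94167958e-05 -5.50889362e-04] [-0.54182645 -0.39032057  0.09001089] 0.1
```

View pics/side0.png

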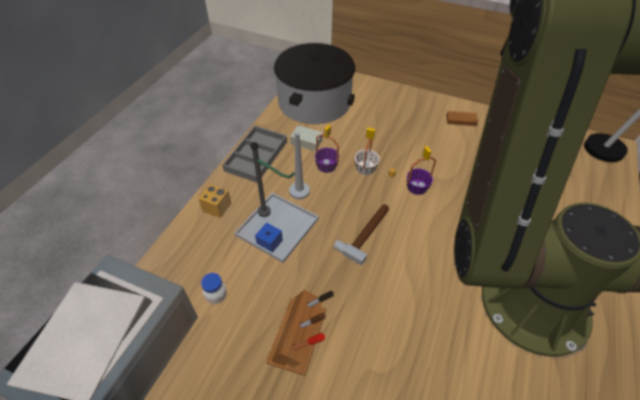

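View pics/top0.png

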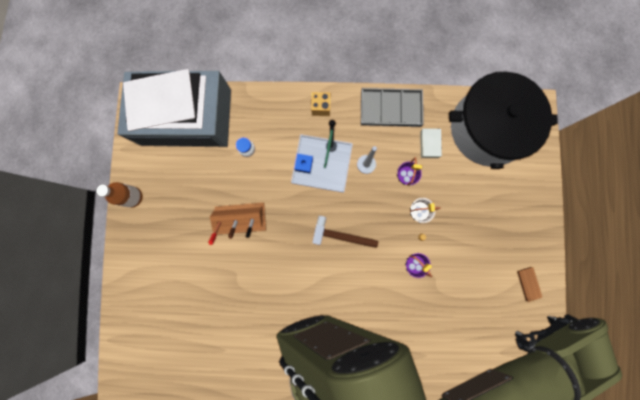

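The top view shows the white basket at (422,210), purple look-alikes at (409,173) and (418,265), and the thimble at (422,237). The red rod grip is at (213,235), beside the black/brown tools at (233,230) and (250,228). The blue block is at (304,163); its look-alike is the jar cap at (245,147). The hook is at (328,150). The side view shows the basket at (367,160), its tab at (370,133), the red grip at (316,339), the block at (268,237) and the jar at (212,283).

Run:
```python
from h import *
S=dict(np.load('side0.npz'));T=dict(np.load('top0.npz'))
cols=dict(red=[(0,150,90),(6,255,255)],yel=[(22,150,120),(32,255,255)],blue=[(105,150,60),(122,255,255)],green=[(60,60,30),(95,255,255)],white=[(0,0,185),(180,45,255)],copper=[(3,90,90),(14,200,255)])
for k,(lo,hi) in cols.items():
  for n,c in(('S',S),('T',T)):
    m=mask(c,lo,hi); nn,l,st,ce=cv2.connectedComponentsWithStats(m)
    for i in range(1,nn):
      if st[i,4]<8 or st[i,4]>2500: continue
      v,u=np.nonzero(l==i); p=pts(c,np.c_[u,v])
      if len(p) and 0.2<p[:,0].mean()<1 and abs(p[:,1].mean())<.5: print(k,n,st[i].tolist(),ce[i].round(1),'mean',p.mean(0).round(3),'zmin/max',p[:,2].min().round(3),p[:,2].max().round(3))
def crop(c,x,y,w,h,s): return cv2.resize(c['pixels'][y:y+h,x:x+w],(w*s,h*s),interpolation=cv2.INTER_CUBIC)
a=np.vstack([np.hstack([crop(T,285,110,90,90,4),crop(T,385,150,70,90,4)]),np.hstack([crop(T,195,190,90,60,4),crop(S,330,115,70,60,4)])])
cv2.imwrite('pics/crop1.png',a)
b=np.hstack([crop(S,230,130,100,130,4),crop(S,262,285,80,130,4)[:460]]) if 0 else np.hstack([crop(S,230,130,100,125,4),crop(S,262,275,80,125,4)])
cv2.imwrite('pics/crop2.png',b)
```

```text
red S [308, 333, 17, 11, 116] [316.  338.3] mean [0.421 0.344 0.156] zmin/max 0.131 0.171
red T [209, 233, 7, 12, 53] [212.  238.3] mean [0.424 0.339 0.154] zmin/max 0.13 0.171
yel S [325, 125, 5, 12, 30] [326.7 129.4] mean [ 0.636 -0.222  0.154] zmin/max 0.134 0.162
yel S [367, 128, 8, 10, 67] [370.  132.4] mean [ 0.522 -0.266  0.149] zmin/max 0.132 0.163
yel S [423, 147, 8, 12, 60] [426.4 152.4] mean [ 0.355 -0.251  0.149] zmin/max 0.132 0.159
yel T [414, 165, 7, 4, 20] [416.8 166.4] mean [ 0.637 -0.227  0.158] zmin/max 0.154 0.161
yel T [430, 204, 4, 7, 25] [431.6 207.1] mean [ 0.524 -0.268  0.154] zmin/max 0.141 0.162
yel T [424, 265, 7, 6, 27] [426.7 267.6] mean [ 0.358 -0.254  0.156] zmin/max 0.148 0.161
blue S [256, 224, 24, 21, 290] [267.9 233.9] mean [0.662 0.103 0.05 ] zmin/max 0.034 0.055
blue S [203, 274, 18, 17, 232] [211.1 282. ] mean [0.709 0.287 0.071] zmin/max 0.066 0.075
blue T [237, 139, 13, 13, 132] [243.1 144.8] mean [0.711 0.284 0.07 ] zmin/max 0.065 0.076
blue T [296, 155, 16, 17, 228] [303.4 163. ] mean [0.662 0.098 0.047] zmin/max 0.009 0.055
green S [258, 16
[... 2078 characters left out ...]
528 -0.287  0.076] zmin/max -0.002 0.125
copper S [428, 156, 8, 21, 47] [432.4 165.6] mean [ 0.331 -0.29   0.07 ] zmin/max -0.002 0.123
copper S [409, 158, 15, 14, 56] [415.7 163.4] mean [ 0.377 -0.268  0.082] zmin/max -0.002 0.125
copper T [410, 157, 7, 7, 28] [414.1 159.8] mean [ 0.674 -0.239  0.072] zmin/max -0.002 0.122
copper T [207, 202, 59, 44, 1504] [236.5 219. ] mean [0.484 0.296 0.056] zmin/max -0.006 0.17
copper T [436, 206, 5, 4, 16] [437.6 207.5] mean [ 0.531 -0.31   0.068] zmin/max -0.005 0.12
copper T [324, 229, 55, 19, 202] [354.4 238.3] mean [ 0.434 -0.064  0.021] zmin/max 0.0 0.031
copper T [425, 270, 8, 8, 31] [428.9 273.8] mean [ 0.333 -0.284  0.066] zmin/max -0.003 0.158
```

View pics/crop1.png

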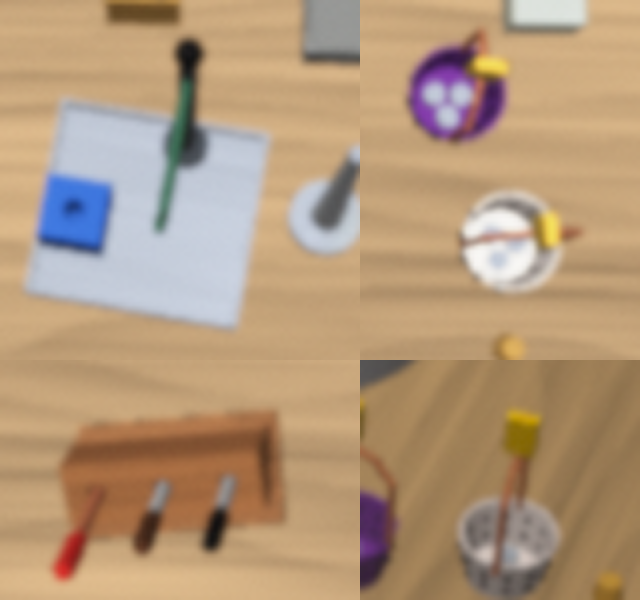

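View pics/crop2.png

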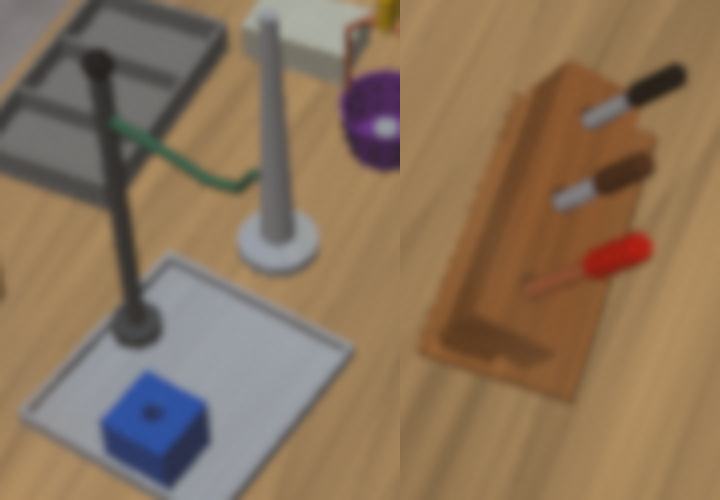

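The crops confirm my choices. The white basket has its yellow tab at S(370,132) and T(432,207). The rod has the red grip at S(316,338) and T(212,238), and it is the left-most in the rack. The bore is the dark spot on the square block at S(268,233) and T(303,162); the round cap is the jar.

```bash
cat >> h.py <<'E'
def comp(m,uv,r=25):
    n,l,st,ce=cv2.connectedComponentsWithStats(m)
    i=min(range(1,n),key=lambda i:np.hypot(*(ce[i]-uv))+ (100 if st[i,4]<8 else 0)); return l==i
def tri(c1,u1,c2,u2):
    (o1,d1),(o2,d2)=ray(c1,[u1]),ray(c2,[u2]); d1,d2=d1[0],d2[0]
    s=np.linalg.lstsq(np.c_[d1,-d2],o2-o1,rcond=None)[0]; a,b=o1+s[0]*d1,o2+s[1]*d2
    return (a+b)/2,np.linalg.norm(a-b)
def axis2d(m):
    v,u=np.nonzero(m); p=np.c_[u,v].astype(float); c=p.mean(0); w,V=np.linalg.eigh(np.cov((p-c).T)); d=V[:,1]; t=(p-c)@d
    return c,d,t.min(),t.max()
def lineplane(c,ce,d):
    o,r=ray(c,[ce-5*d,ce+5*d]); n=np.cross(r[0],r[1]); n/=np.linalg.norm(n); return n,n@o
def axis3d(S,mS,T,mT):
    a,b=axis2d(mS),axis2d(mT); n1,k1=lineplane(S,a[0],a[1]); n2,k2=lineplane(T,b[0],b[1])
    d=np.cross(n1,n2); d/=np.linalg.norm(d); d*=np.sign(d[2])
    p,_=tri(S,a[0],T,b[0]); p=p-np.linalg.pinv(np.array([n1,n2]))@(np.array([n1,n2])@p-[k1,k2]); return p,d
def redm(c): return mask(c,(0,150,70),(6,255,255))|mask(c,(175,150,70),(180,255,255))
E
python3 - <<'E'
from h import *
S=dict(np.load('side0.npz'));T=dict(np.load('top0.npz'))
mS=comp(redm(S),(316,338));mT=comp(redm(T),(212,238))
p,d=axis3d(S,mS,T,mT); print('rod',p,d,'tilt',np.degrees(np.arccos(d[2])),'lean az',np.degrees(np.arctan2(d[1],d[0])))
for c,m in((S,mS),(T,mT)):
    v,u=np.nonzero(m);q=pts(c,np.c_[u,v]);t=(q-p)@d;print('ext',t.min(),t.max(),'bymean',q.mean(0))
# rack yaw: dark/brown tops? neighbour lines from depth: brown rack pixels edges
m=mask(T,(3,90,60),(14,220,255)); m=comp(m,(236,219)); v,u=np.nonzero(m);q=pts(T,np.c_[u,v]);
k=(q[:,2]>0.02)&(q[:,2]<0.09)&(q[:,0]>.44); r=cv2.minAreaRect(q[k][:,:2].astype(np.float32)); print('rack rect',r)
# block
for n,c,uv in(('S',S,(268,233)),('T',T,(303,163))):
    bm=comp(mask(c,(105,120,40),(125,255,255)),uv); 
    f=cv2.morphologyEx(bm.astype(np.uint8),cv2.MORPH_CLOSE,np.ones((7,7)))
    v,u=np.nonzero(f);o=pts(c,np.c_[u,v]);V=c['pixels'].max(2)[v,u];P=plane(c,np.c_[u,v],.05)
    top=(abs(o[:,2]-.05)<.006)if len(o)==len(u) else np.ones(len(u),bool)
    r=cv2.minAreaRect(P[top][:,:2].astype(np.float32)); print('block',n,r, P[top].mean(0),o[top][:,2].mean())
    g=cv2.erode(f,np.ones((5,5)));x,y=int(uv[0]),int(uv[1]);
    W=c['pixels'].max(2).astype(float)[y-6:y+7,x-6:x+7]; w=np.clip(np.percentile(W,60)-15-W,0,None); 
    yy,xx=np.mgrid[y-6:y+7,x-6:x+7]; near=np.hypot(xx-xx.flat[np.argmin(W*0+W)],yy-yy.flat[np.argmin(W)])<4 
    print(W.astype(int)[::1].tolist())
E
```

```text
rod [0.42287942 0.34199838 0.14731767] [-0.51260307 -0.0656457   0.85611257] tilt 31.117134783445987 lean az -172.70222848836062
ext -0.020388806274130845 0.025916440421906002 bymean [0.42052024 0.34423586 0.15606525]
ext -0.02262471756173128 0.026844723625907514 bymean [0.42429407 0.33936551 0.15425903]
rack rect ((0.4876008927822113, 0.2980138659477234), (0.0698169469833374, 0.15362313389778137), 6.450925350189209)
block S ((0.6611963510513306, 0.10227744281291962), (0.05287060886621475, 0.0529676228761673), 80.26639556884766) [0.66134728 0.10209519 0.05      ] 0.05019513956649357
[[161, 161, 160, 160, 160, 159, 160, 160, 160, 160, 160, 160, 161], [160, 159, 160, 161, 160, 160, 159, 159, 161, 160, 160, 160, 160], [159, 161, 159, 159, 158, 156, 157, 158, 158, 160, 160, 160, 160], [160, 160, 158, 155, 150, 145, 145, 149, 153, 157, 160, 159, 160], [160, 159, 155, 146, 133, 124, 126, 134, 144, 153, 158, 160, 160], [160, 159, 152, 136, 114, 102, 105, 115, 131, 146, 156, 159, 161], [160, 158, 152, 133, 106, 94, 97, 109, 125, 145, 156, 160, 160], [159, 159, 154, 139, 120, 107, 108, 119, 134, 149, 157, 160, 160], [159, 160, 157, 151, 141, 132, 133, 140, 149, 156, 159, 160, 160], [160, 160, 160, 158, 155, 152, 152, 155, 158, 159, 159, 160, 158], [159, 159, 160, 159, 160, 159, 159, 160, 160, 160, 160, 158, 152], [154, 156, 158, 160, 159, 160, 159, 160, 160, 159, 158, 153, 140], [138, 147, 153, 157, 158, 159, 160, 159, 160, 159, 153, 141, 119]]Traceback (most recent call last):
  File "<stdin>", line 16, in <module>
IndexError: boolean index did not match indexed array along axis 0; size of axis is 256 but size of corresponding boolean axis is 258
```

Call:
servo_tool:
  increments: [-0.1, 38.1, -29.8, -4.7, -13.6, -0.1, 38.1, -29.8, -4.7, -13.6, -0.1, 38.1, -29.8, -4.7, -13.6, -0.1, 38.1, -29.8, -4.7, -13.6, -0.1, 38.1, -29.8, -4.7, -13.6, -0.1, 38.1, -29.8, -4.7, -13.6, -0.1, 38.1, -29.8, -4.7, -13.6, -0.1, 38.1, -29.8, -4.7, -13.6, -0.1, 38.1, -29.8, -4.7, -13.6, -0.1, 38.1, -29.8, -4.7, -13.6, -0.1, 38.1, -29.8, -4.7, -13.6, -0.1, 38.1, -29.8, -4.7, -13.6, -0.1, 38.1, -29.8, -4.7, -13.6]

```text
clock: 1.4
position: [0.4494, -0.0804, 0.3]
tool_rot: [0.609, 0.793, -0.0, -0.0]
wrist_force: [0.1, -0.4, -0.3]
gripper_width: 0.0383
finger_force: 0.0
```

```bash
cat >> h.py <<'E'
def yaw(s): 
    q=s['tool_rot']; return np.degrees(2*np.arctan2(q[1],q[0]))
def go(pos,yw=None,half=True):
    """increments (cm, 6deg units) from the measured pose to TCP pos, tool-x azimuth yw deg (mod 180 if half)"""
    s=sensors.get_state(); a=np.radians(yaw(s)); d=np.array(pos)-s['position']
    r=[d[0]*np.cos(a)+d[1]*np.sin(a), d[0]*np.sin(a)-d[1]*np.cos(a), -d[2]]
    tw=0 if yw is None else -((yw-yaw(s)+90)%180-90 if half else (yw-yaw(s)+180)%360-180)
    print('go',np.round(np.array(r)*100,2),'turn',round(tw/6,3),'| at',np.round(s['position'],4),'yaw',round(yaw(s),1),'j6',round(s['joint_positions'][5],2),'t',s['clock'],'F',np.round(s['wrist_force'],1),'w',round(s['gripper_width'],4),'ff',s['finger_force'])
E
python3 - <<'E'
from h import *
go([.4229,.342,.30],186.9,False)
S=dict(np.load('side0.npz'));T=dict(np.load('top0.npz'))
# bore: dark blob
bp=[]
for n,c,uv in(('S',S,(268,233)),('T',T,(303,162))):
    x,y=uv;W=c['pixels'].max(2).astype(float)[y-5:y+5,x-5:x+5]; yy,xx=np.mgrid[y-5:y+5,x-5:x+5]
    i=np.argmin(W); w=np.clip(np.median(W)-20-W,0,None)*(np.hypot(xx-xx.flat[i],yy-yy.flat[i])<4.5)
    b=np.array([(w*xx).sum(),(w*yy).sum()])/w.sum(); bp.append(b); print(n,b,plane(c,[b],.05))
print('bore tri',tri(S,bp[0],T,bp[1]))
# block top by hue+depth in both views
for n,c,uv in(('S',S,(268,233)),('T',T,(303,163))):
    f=cv2.morphologyEx(comp(mask(c,(105,120,40),(125,255,255)),uv).astype(np.uint8),cv2.MORPH_CLOSE,np.ones((7,7)))&(c['depth']>0)
    v,u=np.nonzero(f);o=pts(c,np.c_[u,v]);k=abs(o[:,2]-.05)<.006;P=plane(c,np.c_[u,v],.05)[k]; print('blk',n,cv2.minAreaRect(P[:,:2].astype(np.float32)),P.mean(0))
# tray
m=comp(mask(T,(0,0,170),(180,60,255)),(324,165));v,u=np.nonzero(m);P=plane(T,np.c_[u,v],.01);print('tray',cv2.minAreaRect(P[:,:2].astype(np.float32)))
# hook
m=comp(mask(T,(60,60,30),(95,255,255)),(328,145));v,u=np.nonzero(m);q=pts(T,np.c_[u,v]);q=q[q[:,2]>.18];l=cv2.fitLine(q[:,:2].astype(np.float32),cv2.DIST_HUBER,0,.01,.01).ravel();print('hook',l,np.degrees(np.arctan2(l[1],l[0])),q.min(0),q.max(0))
for i in np.argsort(q[:,0])[::6]:print(q[i].round(3),end=' ')
# basket tab & bail
for n,c,uv in(('S',S,(370,132)),('T',T,(432,207))):
    t=comp(mask(c,(20,120,90),(34,255,255)),uv);v,u=np.nonzero(t);a=axis2d(t);print('\ntab',n,a[0],plane(c,[a[0]],.141))
print(tri(S,axis2d(comp(mask(S,(20,120,90),(34,255,255)),(370,132)))[0],T,axis2d(comp(mask(T,(20,120,90),(34,255,255)),(432,207)))[0]))
for n,c,b in(('S',S,(355,120,385,178)),('T',T,(405,190,445,225))):
    m=mask(c,(0,80,60),(17,255,255));Z=np.zeros_like(m);Z[b[1]:b[3],b[0]:b[2]]=m[b[1]:b[3],b[0]:b[2]];v,u=np.nonzero(Z);q=pts(c,np.c_[u,v]);k=(q[:,2]>.055)&(q[:,2]<.13);q=q[k]
    print(n,len(q),q.round(3).tolist()[::3])
E
```

```text
go [41.5   8.33  0.  ] turn -13.661 | at [ 0.4494 -0.0804  0.3   ] yaw 104.9 j6 -0.52 t 1.4 F [ 0.1 -0.4 -0.3] w 0.0383 ff 0.0
S [267.56777494 232.84398977] [[0.66380725 0.10001354 0.05      ]]
T [302.80689655 161.29655172] [[0.66679914 0.10002251 0.05      ]]
bore tri (array([0.6656389 , 0.09965896, 0.04901074]), np.float64(0.002791293864946745))
blk S ((0.6611963510513306, 0.10227744281291962), (0.05287060886621475, 0.0529676228761673), 80.26639556884766) [0.66134728 0.10209519 0.05      ]
blk T ((0.6638237237930298, 0.09895075857639313), (0.04602973535656929, 0.04795042797923088), 81.40082550048828) [0.66398108 0.09867547 0.05      ]
tray ((0.6716492176055908, 0.043387509882450104), (0.17584645748138428, 0.16591887176036835), 81.02263641357422)
hook [ 0.9862737  -0.1651188   0.66158974  0.02366959] -9.504135 [0.62236521 0.01217369 0.18018058] [0.71972043 0.02957449 0.22707118]
[0.622 0.029 0.227] [0.637 0.027 0.206] [0.652 0.025 0.204] [0.662 0.025 0.205] [0.669 0.022 0.211] [0.674 0.022 0.214] [0.68  0.022 0.21 ] [0.686 0.02  0.209] [0.691 0.02  0.21 ] [0.702 0.018 0.213] [0.71  
[... 184 characters left out ...]
40428 , -0.27144896,  0.14388739]), np.float64(0.0021134952402049323))
S 59 [[0.525, -0.267, 0.122], [0.523, -0.261, 0.124], [0.525, -0.305, 0.087], [0.527, -0.303, 0.084], [0.52, -0.253, 0.124], [0.524, -0.304, 0.08], [0.526, -0.302, 0.077], [0.518, -0.248, 0.121], [0.521, -0.246, 0.118], [0.524, -0.308, 0.065], [0.526, -0.305, 0.062], [0.519, -0.244, 0.113], [0.521, -0.241, 0.11], [0.525, -0.304, 0.055], [0.522, -0.237, 0.106], [0.518, -0.233, 0.107], [0.52, -0.233, 0.098], [0.519, -0.23, 0.093], [0.521, -0.234, 0.077], [0.518, -0.234, 0.074]]
T 16 [[0.527, -0.266, 0.124], [0.528, -0.294, 0.117], [0.529, -0.307, 0.104], [0.524, -0.287, 0.121], [0.525, -0.299, 0.11], [0.526, -0.304, 0.071]]
```

Call:
servo_tool:
  increments: [-0.1, 41.5, 8.3, 0, -13.7, -0.1, 41.5, 8.3, 0, -13.7, -0.1, 41.5, 8.3, 0, -13.7, -0.1, 41.5, 8.3, 0, -13.7, -0.1, 41.5, 8.3, 0, -13.7, -0.1, 41.5, 8.3, 0, -13.7, -0.1, 41.5, 8.3, 0, -13.7, -0.1, 41.5, 8.3, 0, -13.7, -0.1, 41.5, 8.3, 0, -13.7, -0.1, 41.5, 8.3, 0, -13.7, -0.1, 41.5, 8.3, 0, -13.7, -0.1, 41.5, 8.3, 0, -13.7, -0.1, 41.5, 8.3, 0, -13.7, -0.1, 41.5, 8.3, 9, -13.7, -0.1, 41.5, 8.3, 9, -13.7, -0.1, 41.5, 8.3, 9, -13.7]

```text
clock: 3.0
position: [0.4211, 0.3408, 0.2059]
tool_rot: [-0.062, 0.998, -0.002, -0.003]
wrist_force: [0.1, -0.3, 0.1]
gripper_width: 0.0383
finger_force: 0.0
```

Run:
```python
from h import *
go([.4229,.342,.150],187,False)
S=cap('side');T=cap('top')
f=lambda c,x,y,w,h:cv2.resize(c['pixels'][y:y+h,x:x+w],(w*4,h*4),interpolation=cv2.INTER_CUBIC)
cv2.imwrite('pics/a1.png',np.hstack([f(S,250,230,100,130),f(T,190,170,100,130)]))
```

```text
go [-0.2   0.09  5.59] turn 0.013 | at [0.4211 0.3408 0.2059] yaw 187.1 j6 -1.08 t 3.0 F [ 0.1 -0.3  0.1] w 0.0383 ff 0.0
```

View pics/a1.png

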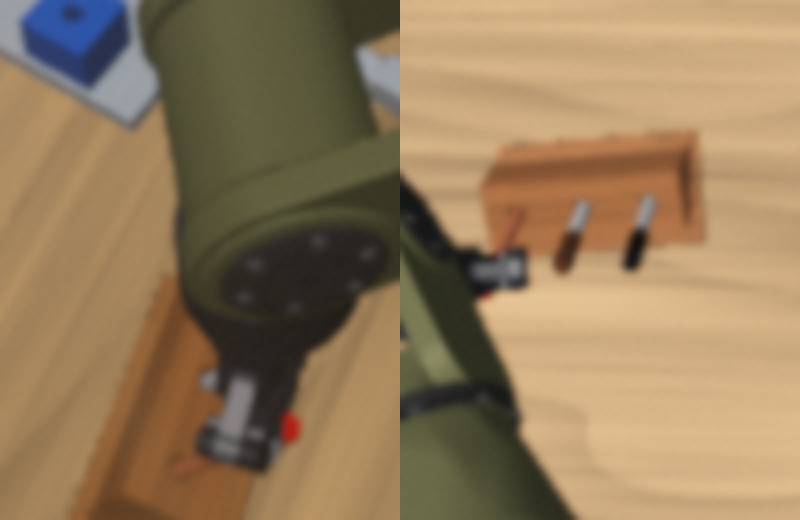

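The gripper straddles the red grip (left panel 290,428), and the neighbouring tools are clear of the finger.

Call:
servo_tool:
  increments: [-0.1, 0, 0, 3, 0, -0.1, 0, 0, 6, 0, -0.1, 0, 0, 6, 0, -0.1, 0, 0, 6, 0, -1, 0, 0, 6, 0, -1, 0, 0, 6, 0, -1, 0, 0, 6, 0, -1, 0, 0, 6, 0, -1, 0, 0, 6, 0, -1, 0, 0, 6, 0]

```text
clock: 4.1
position: [0.423, 0.3426, 0.1523]
tool_rot: [-0.063, 0.998, 0.0, 0.001]
wrist_force: [-2.3, -3.8, 9.6]
gripper_width: 0.0144
finger_force: 58.1
```

Call:
servo_tool:
  increments: [-1, 0.25, 0, -0.5, 0, -1, 0.5, 0, -1, 0, -1, 0.75, 0, -1.5, 0, -1, 1.0, 0, -2, 0, -1, 1.25, 0, -2.5, 0, -1, 1.5, 0, -3, 0, -1, 1.75, 0, -3.5, 0, -1, 2.0, 0, -4, 0, -1, 2.3, 0, -4.5, 0, -1, 2.3, 0, -6, 0, -1, 2.3, 0, -8, 0, -1, 2.3, 0, -8, 0, -1, 2.3, 0, -8, 0]

```text
clock: 5.4
position: [0.3993, 0.3397, 0.23]
tool_rot: [-0.063, 0.998, 0.0, -0.0]
wrist_force: [0.6, 0.5, -0.5]
gripper_width: 0.0146
finger_force: 58.4
```

Run:
```python
from h import *
go([.55,.19,.25],350,True)
S=cap('side');T=cap('top')
f=lambda c,x,y,w,h:cv2.resize(c['pixels'][y:y+h,x:x+w],(w*4,h*4),interpolation=cv2.INTER_CUBIC)
cv2.imwrite('pics/a2.png',np.hstack([f(S,250,230,100,140),f(T,190,170,100,140)]))
```

```text
go [-13.06 -16.74  -2.  ] turn 2.871 | at [0.3993 0.3397 0.23  ] yaw 187.2 j6 -1.06 t 5.4 F [ 0.6  0.5 -0.5] w 0.0146 ff 58.36381137371063
```

View pics/a2.png

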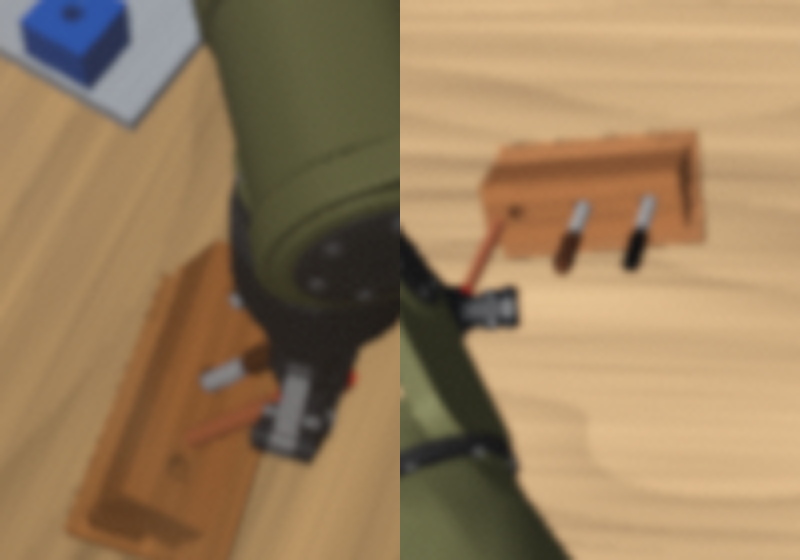

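Run:
```python
from h import *
go([.562,.1171,.30],170.7,True)
```

```text
go [-13.36 -24.11  -7.07] turn 2.754 | at [0.3992 0.3395 0.2293] yaw 187.2 j6 -1.06 t 5.5 F [ 0.5  0.8 -0.5] w 0.0148 ff 58.358269929885864
```

Call:
servo_tool:
  increments: [-1, 0, 0, -4, 0, -1, 0, 0, -7, 0, -1, -2, -4, -7, 1, -1, -4, -8, -7, 2, -1, -6, -12, -7, 2.75, -1, -9, -16, -7, 2.75, -1, -11, -20, -7, 2.75, -1, -13.4, -24.1, -7, 2.75, -1, -13.4, -24.1, -7, 2.75, -1, -13.4, -24.1, -4, 2.75, -1, -13.4, -24.1, 0, 2.75, -1, -13.4, -24.1, 4, 2.75, -1, -13.4, -24.1, 6, 2.75, -1, -13.4, -24.1, 6, 2.75, -1, -13.4, -24.1, 6, 2.75]

```text
clock: 7.0
position: [0.5628, 0.1177, 0.1707]
tool_rot: [0.081, 0.997, -0.0, -0.0]
wrist_force: [0.2, -1.1, 0.7]
gripper_width: 0.0146
finger_force: 58.6
```

```bash
cat >> h.py <<'E'
def cop(c,box):
    m=mask(c,(3,110,60),(14,255,255)); Z=np.zeros_like(m); x,y,w,h=box; Z[y:y+h,x:x+w]=m[y:y+h,x:x+w]; return Z
E
python3 - <<'E'
from h import *
go([.562,.1171,.147],170.7,True)
S=cap('side');T=cap('top')
np.savez('S1.npz',**S);np.savez('T1.npz',**T)
f=lambda c,x,y,w,h:cv2.resize(c['pixels'][y:y+h,x:x+w],(w*4,h*4),interpolation=cv2.INTER_CUBIC)
cv2.imwrite('pics/a3.png',np.hstack([f(S,230,190,100,120),f(T,265,140,90,120)]))
E
```

```text
go [ 0.07 -0.07  2.37] turn 0.006 | at [0.5628 0.1177 0.1707] yaw 170.7 j6 -1.27 t 7.0 F [ 0.2 -1.1  0.7] w 0.0146 ff 58.56691896915436
```

View pics/a3.png

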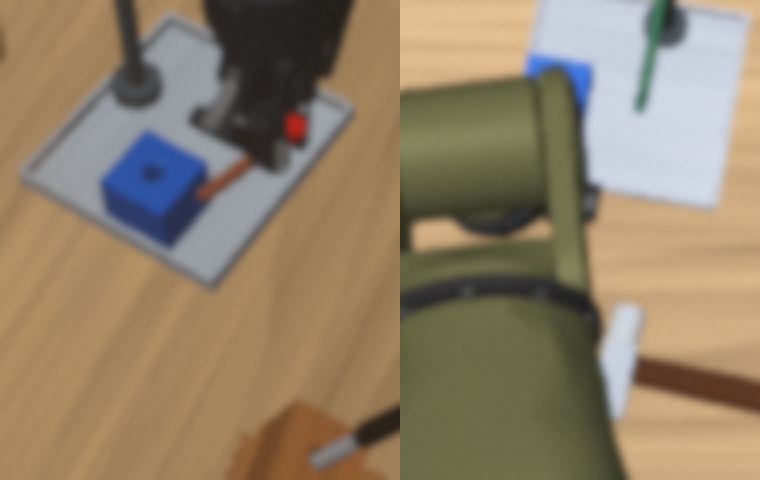

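The rod is held with its foot at S(281,239), just in front of the block's near face. The red grip end is at S(304,222).

```bash
cat >> h.py <<'E'
O=np.array([.6733,.0229]);A=np.radians(-9.3);RS=np.array([[np.cos(A),-np.sin(A)],[np.sin(A),np.cos(A)]])
def w2s(P): P=np.atleast_2d(P); return np.c_[(P[:,:2]-O)@RS,P[:,2]]
def s2w(x,y): return O+RS@np.array([x,y])
def rodview(S,box=(255,200,60,70),ylo=.06,yhi=.09):
    """visible copper shaft, cast onto the vertical plane station y = TCP's"""
    pos=sensors.get_state()['position']; sy=w2s(pos)[0,1]
    v,u=np.nonzero(cop(S,box)); o,d=ray(S,np.c_[u,v]); n=np.r_[RS[:,1],0]; k=(n@np.r_[s2w(0,sy),0]-o@n)/(d@n); P=w2s(o+d*k[:,None])
    D=w2s(pts(S,np.c_[u,v])); ok=(abs(P[:,0]-w2s(pos)[0,0])<.09)&(P[:,2]>0)&(P[:,2]<.2); P=P[ok]
    l=cv2.fitLine(P[:,[0,2]].astype(np.float32),cv2.DIST_HUBER,0,.01,.01).ravel(); 
    print('n',len(P),'low',P[P[:,2].argmin()].round(4),'top',P[P[:,2].argmax()].round(4),'tilt',np.degrees(np.arctan(l[0]/l[1])).round(1),'tcp_s',w2s(pos).round(4),'depthmean',D.mean(0).round(3))
E
python3 - <<'E'
from h import *
S=dict(np.load('S1.npz')); rodview(S)
E
```

```text
n 35 low [-0.0631  0.0757  0.0605] top [-0.1341  0.0757  0.1972] tilt -30.1 tcp_s [[-0.1239  0.0757  0.1718]] depthmean [-0.097  0.081  0.119]
```

Call:
servo_tool:
  increments: [-1, 0, 0, 1.2, 0, -1, 0, 0, 2.3, 0, -1, -1, 0, 2.3, 0, -1, -1.6, 0, 2.3, 0, -1, -2, 0, 2.3, 0, -1, -2.4, 0, 2.3, 0, -1, -2.8, 0, 2.3, 0, -1, -3.2, 0, 2.3, 0, -1, -3.6, 0, 2.3, 0, -1, -4, 0, 2.3, 0, -1, -4, 0, 2.3, 0]

```text
clock: 8.2
position: [0.6025, 0.111, 0.1472]
tool_rot: [0.081, 0.997, 0.0, -0.0]
wrist_force: [-3.5, 1.8, -0.1]
gripper_width: 0.0148
finger_force: 59.5
```

Run:
```python
from h import *
S=cap('side'); rodview(S); go([*s2w(-.05,.075),.147],170.7)
```

```text
n 35 low [-0.0507  0.0755  0.0279] top [-0.0946  0.0755  0.1765] tilt -20.2 tcp_s [[-0.0843  0.0755  0.1471]] depthmean [-0.074  0.081  0.093]
go [-3.43 -0.05  0.01] turn 0.003 | at [0.6023 0.111  0.1471] yaw 170.7 j6 -1.29 t 8.25 F [-3.4  1.9 -1. ] w 0.0145 ff 59.44185733795166
```

Call:
servo_tool:
  increments: [-1, -0.5, 0, 0, 0, -1, -1, 0, 0, 0, -1, -1.5, 0, 0, 0, -1, -2, 0, 0, 0, -1, -2.4, 0, 0, 0, -1, -2.8, 0, 0, 0, -1, -3.1, 0, 0, 0, -1, -3.4, 0, 0, 0, -1, -3.4, 0, 0, 0, -1, -3.4, 0, 0, 0]

```text
clock: 9.25
position: [0.6358, 0.1055, 0.1472]
tool_rot: [0.081, 0.997, -0.0, 0.0]
wrist_force: [-3.3, 0.6, 1.3]
gripper_width: 0.0145
finger_force: 58.9
```

Run:
```python
from h import *
S=cap('side'); rodview(S); go([*s2w(-.06,.075),.23],170.7)
f=lambda c,x,y,w,h:cv2.resize(c['pixels'][y:y+h,x:x+w],(w*5,h*5),interpolation=cv2.INTER_CUBIC)
cv2.imwrite('pics/a4.png',f(S,230,190,100,100))
```

```text
n 43 low [-0.0503  0.0754  0.0229] top [-0.0577  0.0754  0.177 ] tilt -4.8 tcp_s [[-0.0504  0.0754  0.1472]] depthmean [-0.06   0.079  0.093]
go [ 0.96 -0.04 -8.28] turn 0.004 | at [0.6358 0.1055 0.1472] yaw 170.7 j6 -1.3 t 9.3 F [-3.2  1.3  0.4] w 0.0146 ff 58.91943275928497
```

View pics/a4.png

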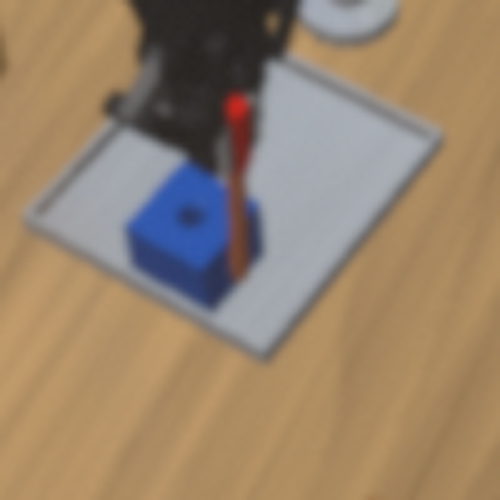

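The rod (S 276–278, 211–245) is nearly upright against the block's face. I'll push it slightly further, back off and lift it.

Call:
servo_tool:
  increments: [-1, -0.2, 0, 0, 0, -1, -0.4, 0, 0, 0, -1, -0.4, 0, 0, 0, -1, 0.3, 0, 0, 0, -1, 1, 0, 0, 0, -1, 1, 0, -3, 0, -1, 1, 0, -6.3, 0, -1, 1, 0, -6.3, 0, -1, 1, 0, -6.3, 0]

```text
clock: 10.2
position: [0.6258, 0.1072, 0.2107]
tool_rot: [0.081, 0.997, 0.0, 0.001]
wrist_force: [-0.1, 0.5, -1.4]
gripper_width: 0.0143
finger_force: 58.7
```

Run:
```python
from h import *
S=cap('side'); np.savez('S2.npz',**S); rodview(S)
m=cop(S,(255,180,60,70));v,u=np.nonzero(m)
for r in range(v.min(),v.max()+1): print(r,u[v==r].min(),u[v==r].max(),end='; ') if (v==r).any() else 0
go([*s2w(-.02,.075),.21],170.7)
```

```text
n 34 low [-0.0649  0.0754  0.0874] top [-0.0694  0.0754  0.1813] tilt -1.7 tcp_s [[-0.0608  0.0754  0.2097]] depthmean [-0.071  0.079  0.153]
193 276 276; 197 276 276; 199 281 281; 201 278 281; 202 278 280; 209 278 279; 210 278 279; 211 278 279; 212 278 279; 213 278 279; 214 279 279; 215 279 279; 216 279 279; 217 279 279; 218 279 279; 219 279 279; 220 279 279; 221 279 280; 222 279 280; 223 279 280; 224 279 280; 225 279 280; 226 280 280; 227 280 280; 228 280 280; 229 280 280; 230 280 280; 231 280 280; 232 280 280; go [-4.08 -0.04 -0.03] turn 0.004 | at [0.6255 0.1071 0.2097] yaw 170.7 j6 -1.3 t 10.25 F [-0.5  0.1 -1.2] w 0.0147 ff 58.74745309352875
```

Call:
servo_tool:
  increments: [-1, -2, 0, 0, 0, -1, -4.2, 0, 0, 0, -1, -4.2, 0, 0, 0, -1, -4.2, 0, 1.5, 0, -1, -4.2, 0, 2.6, 0, -1, -4.2, 0, 2.6, 0, -1, -4.2, 0, 2.6, 0]

```text
clock: 10.95
position: [0.667, 0.1005, 0.1839]
tool_rot: [0.081, 0.997, -0.0, -0.0]
wrist_force: [-0.2, -0.5, -0.9]
gripper_width: 0.0144
finger_force: 58.8
```

Run:
```python
from h import *
S=cap('side'); rodview(S)
go([*s2w(-.02,.075),.138],170.7)
f=lambda c,x,y,w,h:cv2.resize(c['pixels'][y:y+h,x:x+w],(w*10,h*10),interpolation=cv2.INTER_CUBIC)
cv2.imwrite('pics/a5.png',f(S,240,195,60,60))
```

```text
n 43 low [-0.0238  0.0756  0.078 ] top [-0.0362  0.0756  0.192 ] tilt -6.5 tcp_s [[-0.0185  0.0756  0.1845]] depthmean [-0.03   0.078  0.14 ]
go [ 0.15 -0.06  4.65] turn 0.006 | at [0.6673 0.1005 0.1845] yaw 170.7 j6 -1.31 t 11.0 F [ 0.4 -0.2  0.2] w 0.0144 ff 58.780919909477234
```

View pics/a5.png

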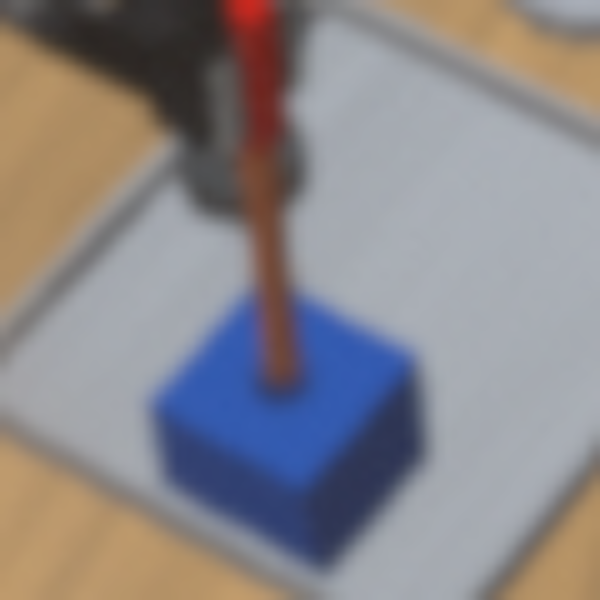

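The foot at S(268,233) is over the dark bore; I'll compare it with the bore's projection at the foot's height.

Run:
```python
from h import *
S=dict(np.load('side0.npz'))
P=lambda X: cv2.projectPoints(np.array([X],float),cv2.Rodrigues(S['R'])[0],S['t'],S['K'],S['d'])[0].ravel().round(2)
b=np.array([267.57,232.84]); w=plane(S,[b],.05)[0]
print('bore',P(w),'bore+8mm',P(w+[0,0,.008]),'sx+5',P(w+[*(RS@[.005,0]),.008]),'sy+5',P(w+[*(RS@[0,.005]),.008]))
for z in (.058,.06):print(w2s(plane(S,[[268.2,233.0]],z)), w2s(w))
```

```text
bore [267.57 232.84] bore+8mm [267.3  231.02] sx+5 [265.74 230.16] sy+5 [266.11 232.35]
[[-0.027525    0.07827394  0.058     ]] [[-0.02182696  0.07455267  0.05      ]]
[[-0.028533    0.07932417  0.06      ]] [[-0.02182696  0.07455267  0.05      ]]
```

Call:
servo_tool:
  increments: [-1, -0.25, -0.05, 0, 0, -1, -0.25, -0.05, 0.3, 0, -1, -0.25, -0.05, 0.6, 0, -1, -0.25, -0.05, 0.9, 0, -1, -0.25, -0.05, 1.2, 0, -1, -0.25, -0.05, 1.5, 0, -1, -0.25, -0.05, 1.5, 0]

```text
clock: 11.7
position: [0.6696, 0.0994, 0.1687]
tool_rot: [0.081, 0.997, -0.0, -0.0]
wrist_force: [0.1, -0.3, -0.6]
gripper_width: 0.0149
finger_force: 58.8
```

Run:
```python
from h import *
S=cap('side'); rodview(S)
go([*s2w(-.02,.075),.138],170.7)
f=lambda c,x,y,w,h:cv2.resize(c['pixels'][y:y+h,x:x+w],(w*10,h*10),interpolation=cv2.INTER_CUBIC)
cv2.imwrite('pics/a6.png',f(S,240,195,60,60))
```

```text
n 36 low [-0.0206  0.0749  0.0533] top [-0.0317  0.0749  0.1812] tilt -6.3 tcp_s [[-0.0159  0.0749  0.169 ]] depthmean [-0.027  0.078  0.123]
go [0.41 0.01 3.1 ] turn 0.004 | at [0.6697 0.0994 0.169 ] yaw 170.7 j6 -1.32 t 11.75 F [-0.5 -1.4 -0.9] w 0.0145 ff 58.77281069755554
```

No contact force, and the foot is already below the mouth, so I'll continue.

Call:
servo_tool:
  increments: [-1, 0.05, 0, 0.4, 0, -1, 0.1, 0, 0.8, 0, -1, 0.15, 0, 1.2, 0, -1, 0.2, 0, 1.6, 0, -1, 0.2, 0, 2.0, 0, -1, 0.2, 0, 2.4, 0, -1, 0.2, 0, 2.8, 0, -1, 0.2, 0, 3.1, 0, -1, 0.2, 0, 3.1, 0]

```text
clock: 12.65
position: [0.6688, 0.0998, 0.141]
tool_rot: [0.081, 0.997, 0.0, 0.002]
wrist_force: [-4.2, -1.1, 18.1]
gripper_width: 0.0148
finger_force: 61.1
```

Call:
servo_tool:
  increments: [-0.3, 0.2, 0, -0.3, 0, -0.1, 0.2, 0, -0.3, 0, -0.1, 0.2, 0, -0.3, 0, -0.1, 0.2, 0, -0.3, 0, -0.1, 0.2, 0, -4, 0, -0.1, 0.2, 0, -8, 0, -0.1, 0.2, 0, -12, 0, -0.1, 0.2, 0, -12, 0]

```text
clock: 13.45
position: [0.6672, 0.1002, 0.2647]
tool_rot: [0.081, 0.997, 0.001, 0.005]
wrist_force: [0.1, 0.3, -0.8]
gripper_width: 0.0382
finger_force: 0.0
```

Run:
```python
from h import *
S=cap('side');go([*s2w(-.25,.0),.28],170.7)
m=comp(redm(S),(266,205)); v,u=np.nonzero(m); a=axis2d(m); print(a)
o,d=ray(S,[a[0]-a[1]*a[2]*-1,a[0]+a[1]*a[3]]); q=pts(S,np.c_[u,v]); print('red z',q[:,2].min(),q[:,2].max(),w2s(q.mean(0)))
P=lambda X: cv2.projectPoints(np.array([X],float),cv2.Rodrigues(S['R'])[0],S['t'],S['K'],S['d'])[0].ravel().round(2)
w=plane(S,[[267.57,232.84]],.05)[0]; print('expected grip bottom/top px',P([w[0],w[1],.114]),P([w[0],w[1],.162]), 'rows',v.min(),v.max(),'top u',u[v<v.min()+3].mean(),'bot u',u[v>v.max()-3].mean())
```

```text
go [23.09 -7.51 -1.88] turn 0.004 | at [0.6665 0.1002 0.2612] yaw 170.7 j6 -1.31 t 13.5 F [ 0.5 -0.1 -0.7] w 0.0384 ff 0.0
(array([267.98529412, 209.76470588]), array([-0.00324416,  0.99999474]), np.float64(-6.767962157132339), np.float64(8.235203072629966))
red z 0.1198696621518689 0.16356218787787646 [[-0.03063804  0.07078108  0.14707856]]
expected grip bottom/top px [265.34 217.68] [263.51 205.33] rows 203 218 top u 268.0 bot u 268.1666666666667
```

Run:
```python
from h import *
go([.5235,-.270,.33],184)
```

```text
go [  8.15 -38.84  -6.88] turn -2.213 | at [0.6665 0.1002 0.2612] yaw 170.7 j6 -1.31 t 13.5 F [ 0.5 -0.1 -0.7] w 0.0384 ff 0.0
```

Call:
servo_tool:
  increments: [-0.1, 0, 0, -5, 0, -0.1, 0, 0, -7, 0, -0.1, 8.2, -38.8, -7, -2.2, -0.1, 8.2, -38.8, -7, -2.2, -0.1, 8.2, -38.8, -7, -2.2, -0.1, 8.2, -38.8, -7, -2.2, -0.1, 8.2, -38.8, -7, -2.2, -0.1, 8.2, -38.8, -7, -2.2, -0.1, 8.2, -38.8, -7, -2.2, -0.1, 8.2, -38.8, -7, -2.2, -0.1, 8.2, -38.8, -7, -2.2, -0.1, 8.2, -38.8, -7, -2.2, -0.1, 8.2, -38.8, -2, -2.2, -0.1, 8.2, -38.8, 3, -2.2, -0.1, 8.2, -38.8, 6, -2.2, -0.1, 8.2, -38.8, 6, -2.2, -0.1, 8.2, -38.8, 6, -2.2]

```text
clock: 15.2
position: [0.523, -0.2689, 0.1991]
tool_rot: [-0.035, 0.999, -0.0, 0.0]
wrist_force: [1.1, -0.8, 0.8]
gripper_width: 0.038
finger_force: 0.0
```

Run:
```python
from h import *
go([.5235,-.270,.149],184)
S=cap('side');T=cap('top')
f=lambda c,x,y,w,h:cv2.resize(c['pixels'][y:y+h,x:x+w],(w*5,h*5),interpolation=cv2.INTER_CUBIC)
cv2.imwrite('pics/a7.png',np.hstack([f(S,320,80,80,110),f(T,390,155,75,110)]))
m=comp(redm(S),(266,205)); v,u=np.nonzero(m); print('red rows',v.min(),v.max(),u[v<v.min()+3].mean(),u[v>v.max()-3].mean())
mT=comp(redm(T),(300,150)); print(axis3d(S,m,T,mT)); q=pts(T,np.argwhere(mT)[:,::-1]); print(w2s(q.mean(0)),q[:,2].max(), mT.sum())
```

```text
go [-0.04 -0.11  5.01] turn -0.001 | at [ 0.523  -0.2689  0.1991] yaw 184.0 j6 -2.18 t 15.2 F [ 1.1 -0.8  0.8] w 0.038 ff 0.0
red rows 203 218 268.0 268.1666666666667
(array([0.65784696, 0.09269349, 0.13980337]), array([-0.06499965, -0.06248306,  0.99592716]))
[[-0.02946219  0.064555    0.15815375]] 0.16445105289094664 13
```

View pics/a7.png

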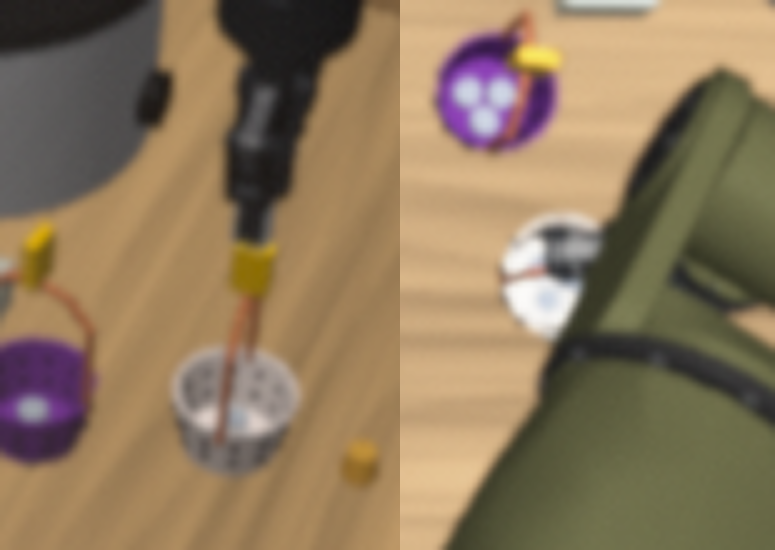

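The fingers are centred over the yellow tab of the white basket (left panel 252,268). The rod stands in the bore and leans about 5°, within the bore's play.

Call:
servo_tool:
  increments: [-0.1, 0, -0.1, 2.5, 0, -0.1, 0, -0.1, 5, 0, -0.1, 0, -0.1, 5, 0, -0.1, 0, -0.1, 5, 0, -1, 0, -0.1, 5, 0, -1, 0, -0.1, 5, 0, -1, 0, -0.1, 5, 0, -1, 0, -0.1, 5, 0, -1, 0, -0.1, 5, 0, -1, 0, -0.1, 5, 0]

```text
clock: 16.3
position: [0.523, -0.2709, 0.15]
tool_rot: [-0.034, 0.999, -0.001, 0.001]
wrist_force: [-0.7, 0.7, 6.9]
gripper_width: 0.0093
finger_force: 59.6
```

Call:
servo_tool:
  increments: [-1, 0, 0, -0.5, 0, -1, 0, 0, -1.5, 0, -1, 0, 0, -3.5, 0, -1, 0, 0, -6, 0, -1, 0, 0, -8.5, 0, -1, 0, 0, -11, 0, -1, 0, 0, -13, 0, -1, 0, 0, -13.5, 0, -1, 0, 1, -13.5, 0, -1, -0.1, 3, -13.5, 0.2, -1, -0.3, 6, -13.5, 0.5, -1, -0.5, 10, -13.5, 0.8, -1, -0.7, 14, -13.5, 1.1, -1, -0.9, 18, -13.5, 1.4, -1, -1.1, 22, -13.5, 1.7, -1, -1.3, 26, -13.5, 2, -1, -1.4, 29, -13.5, 2.2, -1, -1.5, 31, -13.5, 2.2, -1, -1.5, 31.9, -13.5, 2.2, -1, -1.5, 31.9, -13.5, 2.2]

```text
clock: 18.3
position: [0.5151, 0.0495, 0.2825]
tool_rot: [0.08, 0.997, -0.0, -0.001]
wrist_force: [-1.2, 0.3, -1.6]
gripper_width: 0.0092
finger_force: 58.5
```

Run:
```python
from h import *
go([*s2w(-.16,0),.285],170.7)
S=cap('side');T=cap('top')
f=lambda c,x,y,w,h:cv2.resize(c['pixels'][y:y+h,x:x+w],(w*4,h*4),interpolation=cv2.INTER_CUBIC)
cv2.imwrite('pics/a8.png',np.hstack([f(S,230,100,110,145),f(T,275,110,80,145)]))
```

```text
go [-0.04 -0.07 -0.25] turn 0.018 | at [0.5151 0.0495 0.2825] yaw 170.8 j6 -1.39 t 18.3 F [-1.2  0.3 -1.6] w 0.0092 ff 58.508344888687134
```

View pics/a8.png

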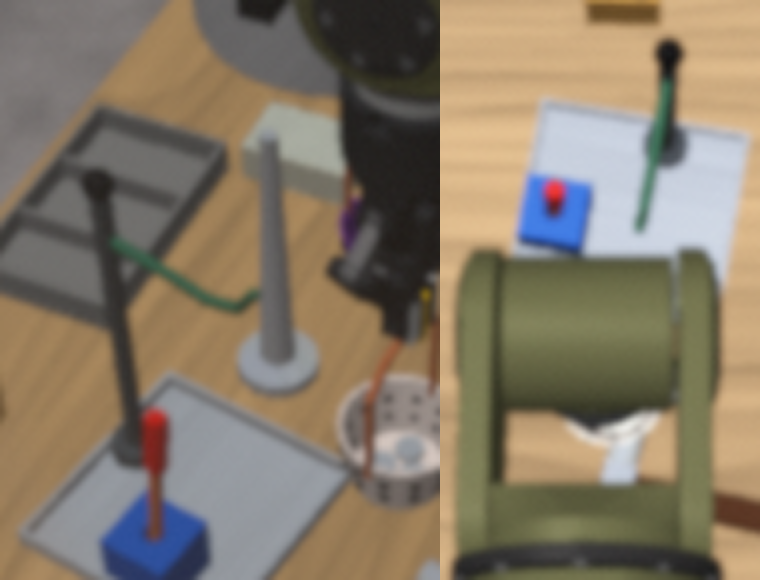

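Rod upright in the bore (S 269,218). The basket is level in the grip at S(330,210), and the hook tip is at S(296,172). Now forward over the tip.

Call:
servo_tool:
  increments: [-1, -0.5, 0, -0.2, 0, -1, -1.5, 0, -0.2, 0, -1, -3, 0, -0.2, 0, -1, -4.5, 0, -0.2, 0, -1, -6, 0, -0.2, 0, -1, -7.5, 0, -0.2, 0, -1, -9, 0, -0.2, 0, -1, -10.5, 0, -0.2, 0, -1, -12, 0, -0.2, 0, -1, -13.2, 0, -0.2, 0, -1, -13.9, 0, -0.2, 0, -1, -14, 0, -0.2, 0, -1, -14, 0, -0.2, 0]

```text
clock: 19.7
position: [0.6538, 0.0259, 0.285]
tool_rot: [0.081, 0.997, -0.0, -0.0]
wrist_force: [0.0, 0.4, -0.8]
gripper_width: 0.0093
finger_force: 58.5
```

Run:
```python
from h import *
go([*s2w(-.02,0),.237],170.7)
S=cap('side')
f=lambda c,x,y,w,h:cv2.resize(c['pixels'][y:y+h,x:x+w],(w*5,h*5),interpolation=cv2.INTER_CUBIC)
cv2.imwrite('pics/a9.png',f(S,230,120,110,115))
```

```text
go [0.02 0.02 4.8 ] turn 0.001 | at [0.6538 0.0259 0.285 ] yaw 170.7 j6 -1.43 t 19.7 F [ 0.   0.4 -0.8] w 0.0093 ff 58.50627601146698
```

View pics/a9.png

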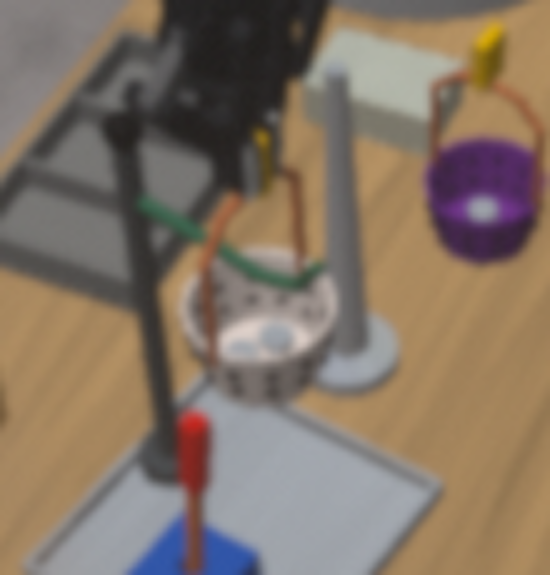

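The hook runs through the bail window, with the copper legs on either side at S(272,175) and S(290,165). I'll lower it now.

Call:
servo_tool:
  increments: [-1, 0, 0, 0.5, 0, -1, 0, 0, 1.2, 0, -1, 0, 0, 2.0, 0, -1, 0, 0, 2.8, 0, -1, 0, 0, 3.5, 0, -1, 0, 0, 4.0, 0, -1, 0, 0, 4.4, 0, -1, 0, 0, 4.7, 0, -1, 0, 0, 4.8, 0, -1, 0, 0, 4.8, 0]

```text
clock: 20.75
position: [0.6538, 0.0261, 0.2373]
tool_rot: [0.081, 0.997, -0.0, 0.0]
wrist_force: [-0.3, 0.6, -1.7]
gripper_width: 0.0092
finger_force: 58.5
```

Call:
servo_tool:
  increments: [-1, 0, 0, 0.1, 0, -1, 0, 0, 0.2, 0, -1, 0, 0, 0.3, 0, -1, 0, 0, 0.3, 0]

```text
clock: 21.15
position: [0.6539, 0.0261, 0.2353]
tool_rot: [0.081, 0.997, 0.0, 0.001]
wrist_force: [-0.8, -0.1, 4.2]
gripper_width: 0.0089
finger_force: 59.8
```

Call:
servo_tool:
  increments: [-0.8, 0, 0, -0.1, 0, -0.6, 0, 0, -0.1, 0, -0.4, 0, 0, -0.1, 0, -0.2, 0, 0, -0.1, 0, -0.2, 0, 0, -0.1, 0, -0.2, 0, 0, -0.1, 0, -0.2, 0, 0, -1, 0, -0.2, 0, 0, -2.5, 0, -0.2, 0, 0, -5, 0, -0.2, 0, 0, -8, 0, -0.2, 2, 0, -11, 0, -0.2, 7, 0, -11, 0, -0.2, 12, 0, -11, 0, -0.2, 17, 0, -11, 0, -0.2, 20, 0, -11, 0, -0.2, 20, 0, -11, 0]

```text
clock: 22.75
position: [0.454, 0.0589, 0.3469]
tool_rot: [0.08, 0.997, 0.0, 0.002]
wrist_force: [-1.1, 0.1, 0.0]
gripper_width: 0.0342
finger_force: 0.0
```

Run:
```python
from h import *
S=cap('side');T=cap('top')
f=lambda c,x,y,w,h:cv2.resize(c['pixels'][y:y+h,x:x+w],(w*4,h*4),interpolation=cv2.INTER_CUBIC)
cv2.imwrite('pics/a10.png',np.hstack([f(S,230,120,100,140),f(T,275,110,90,140)]))
m=comp(mask(S,(20,120,90),(34,255,255)),(282,160)); v,u=np.nonzero(m); print('tab S',u.mean(),v.mean(),w2s(pts(S,np.c_[u,v]).mean(0)))
mT=comp(mask(T,(20,120,90),(34,255,255)),(328,150)); v,u=np.nonzero(mT); print('tab T',u.mean(),v.mean(),w2s(pts(T,np.c_[u,v]).mean(0)))
a=redm(S);b=redm(T);a[:180]=0;a[260:]=0;a=comp(a,(266,205));b=comp(b,(304,157)); p,d=axis3d(S,a,T,b); print('rod',w2s(p),d,w2s(p-d*(p[2]-.05)/d[2]),'T red',w2s(pts(T,np.argwhere(b)[:,::-1]).mean(0)),b.sum())
go([.5,.0,.35])
```

```text
tab S 279.43333333333334 166.425 [[-0.01271068 -0.00780189  0.21844776]]
tab T 326.30555555555554 152.0 [[-0.01917532  0.00033689  0.23892388]]
rod [[-0.02688614  0.06621839  0.14116932]] [-0.09210815 -0.06374623  0.99370645] [[-0.01949173  0.07335568  0.05      ]] T red [[-0.02956538  0.0647884   0.15514617]] 13
go [-5.25 -5.06 -0.4 ] turn 0.0 | at [0.4564 0.0584 0.346 ] yaw 170.7 j6 -1.36 t 22.85 F [-0.1  0.1 -0. ] w 0.034 ff 0.0
```

View pics/a10.png

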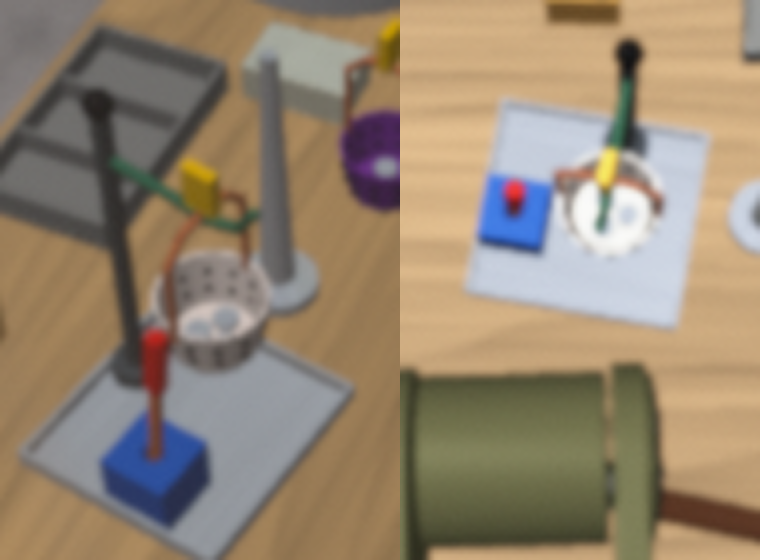

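The basket hangs on the hook (tab T 326,152, at the seat) and the rod is home in the bore. I'll let it settle, confirm both are still, then hand in.

Call:
servo_tool:
  increments: [-0.2, 3, 0, 0, 0, -0.2, 3, 0, 0, 0, -0.2, 3, 0, 0, 0, -0.2, 3, 0, 0, 0, -0.2, 3, 0, 0, 0, -0.2, 3, 0, 0, 0, -0.2, 3, 0, 0, 0, -0.2, 3, 0, 0, 0, -0.2, 3, 0, 0, 0, -0.2, 3, 0, 0, 0, -0.2, 3, 0, 0, 0, -0.2, 3, 0, 0, 0, -0.2, 3, 0, 0, 0, -0.2, 3, 0, 0, 0, -0.2, 3, 0, 0, 0, -0.2, 3, 0, 0, 0, -0.2, 3, 0, 0, 0, -0.2, 3, 0, 0, 0, -0.2, 3, 0, 0, 0, -0.2, 3, 0, 0, 0]

```text
clock: 24.85
position: [0.4268, 0.0632, 0.3443]
tool_rot: [0.081, 0.997, 0.0, 0.0]
wrist_force: [-1.2, 0.3, 0.6]
gripper_width: 0.034
finger_force: 0.0
```

Run:
```python
from h import *
for i in range(8):
    S=cap('side'); m=comp(mask(S,(20,120,90),(34,255,255)),(282,160)); v,u=np.nonzero(m)
    r=redm(S); r[:180]=0; r[260:]=0; b,a=np.nonzero(comp(r,(266,205))); print(np.round([u.mean(),v.mean(),a.mean(),b.mean()],2))
```

```text
[279.34 166.42 268.12 209.5 ]
[279.43 166.42 268.12 209.38]
[279.43 166.42 268.1  209.42]
[279.42 166.5  268.16 209.55]
[279.37 166.43 268.08 209.47]
[279.43 166.42 268.12 209.5 ]
[279.35 166.39 268.08 209.47]
[279.37 166.38 268.14 209.47]
```

Both are still.

```bash
python3 -c "
from station import ticket
print(ticket.hand_in())"
```

```text
the job is handed in; nothing more can be done
None
```

The job is handed in: the rod stands home in the blue block's bore, leaning about 5° by my estimate (limit about 7°), and the white basket hangs free and still on the green hook; the hand-in gave no verdict.

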